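# Snap the parts box lid shut all round

## Robot

A 7-joint arm with a two-finger parallel gripper is mounted at the origin on the work surface. World frame = base frame: x ahead of the robot, y to its left, z up, the work surface at z = 0. Lengths are in m, angles in rad, forces in N, time in s.
With the tool pointing down it reaches from about 0.425 to 0.95 m from the base axis. Payload 4.7 kg.
Tool frame: the origin (TCP) lies on the centre line of the jaws, within the pads' length; the fingertips stand robot.nose_length ahead of it and the grasp point (between the pads) lies 8 mm behind it (robot.nose_length is the distance from the TCP to the fingertips, in m); z points along the fingers, x is the direction in which the jaws open and shut, and the axes are right-handed (so a half turn about z gives the same grasp; the last joint's range is limited). The gripper opens to 85 mm and grips with 20 to 120 N. Pads are 22 mm wide; open, the fingers measure 114 mm over their backs; the gripper's body (76 mm by 85 mm) begins 54 mm behind the grasp point. The pads swing forward as they close: fully open they stand 13 mm farther back than shut.
Start: joints at [-1.245, 0.469, -0.049, 1.532, 0.024, 1.141, -0.082], TCP at [0.234, 0.633, 0.242] pointing down, gripper open.
Joint ranges: [-2.59, 2.59], [-0.33, 1.99], [-1.39, 1.29], [0.1, 2.45], [-1.04, 4.18], [0.21, 1.99], [-2.66, 2.66]. Speed limits (rad/s): [2.57, 2.57, 3.14, 3.14, 3.14, 3.14, 3.14].

## Interface

Orientations are given as [roll, pitch, yaw] about the fixed x, y, z axes, in that order (R = Rz(yaw) Ry(pitch) Rx(roll)).
In Python, from plant import robot gives the robot as it stands. Calls block until the motion is done:
- robot.goto(position, orientation): joint-space move of the TCP to a pose.
- robot.move_straight(position, vel=0.15, attitude=None, contact_N=None): straight line of the TCP; attitude=None keeps the orientation; vel is the mean speed in m/s. With contact_N (N) it stops when the force on the tool has changed by that much, and returns True; else False.
- robot.move_joints(angles): joint-space move.
- robot.grip(opening, strength=None): opening from 0.0 (shut) to 1.0 (fully open); strength is the grip in N (None keeps the last); returns when the fingers have stopped.
- robot.sleep(seconds).
- robot.inverse_kinematics(position, orientation): joint angles nearest the present ones, or None.
- robot.sense(): the state.
- robot.grab_frame(name): name is "scene" or "top" or "wrist"; returns a dict with "image" (384x512x3 uint8, red, green, blue), "range_z" (384x512 float32, m along the optical axis (not along the pixel's ray), 0 where there is no reading), "fx", "fy", "cx", "cy" (pixels), "dist_coeffs" ([k1, k2, p1, p2, k3] as OpenCV has them; the pictures are not rectified), "R" (3x3) and "t" (3): a world point X has camera coordinates R X + t. Camera axes: x right, y down, z forward; pixel columns grow to the right and rows downward; lengths in m; the calibration is good to about 2 mm. A picture is of the moment at which its call begins.
A pose or a line that the arm cannot do raises robot.IKError and nothing moves.
- robot.close_job(): hands the job in, once; it reports no verdict.
The state is a dict: "t": time; "joint_pos": joint angles; "joint_velocities": joint speeds; "effort": joint torques, N m; "tcp_pos": TCP position; "tcp_rot": TCP orientation; "wrist_force": force on the tool from outside, world axes, zero at the start; "torque": the same for the moment, N m; "opening": opening from 0.0 (shut) to 1.0 (fully open).
Only numpy, scipy, OpenCV 4.12 (cv2) and the standard library are available. Lean on these libraries where they do the work, as an engineer would, in place of code of your own. Each camera call takes 0.05 s, during which the arm holds its last target.

## Task

Of the two storage boxes, one has a lid whose rim is still sprung up on all four sides. Go round it with the fingertips and press down each of the four rim sections until it clicks shut and stays down, as low as on the other box, then draw the hand clear. Only press: do not lift, tip or shove the box away, and leave everything else standing where it is.

Things in the scene. Friction and masses are not known exactly. Their poses are not given: they have to be found in the camera images.
- open_box: the storage box to be closed: grey plastic, 120 (its x) by 160 (its y) by 60 mm high, loose on the bench, about 0.9 kg, turned up to 80 degrees either way. Its white snap lid lies in place: a fixed centre panel 80 x 120 mm and four fixed corner pads 18 mm square, their tops 64 mm above the bench, and between the corners four separate rim sections, one along each side, now sprung up about 12 mm above the panel. Origin: centre of the box's underside, z up.
- shut_box: a second, identical storage box whose lid is already shut on all four sides (rim tops 67 mm above the bench, 3 mm above the panel). Leave alone. Origin: centre of its underside. The two boxes may stand either way round, left or right.
- front_top (a point): centre of the top face of the rim section 'front' (long, on the box's -x side), a white bar 116 x 20 mm and 6 mm thick; the point moves with it: 76 mm above the bench when sprung up, 67 mm when shut.
- rim_front (a joint): how far rim section 'front' has been pressed straight down, m: 0 sprung up, 0.009 snapped shut. It pushes back with about 8 N at the start of its travel, less and less towards half travel (4.5 mm); past that it snaps down by itself and stays. Let go earlier, it springs up again.
- back_top (a point): centre of the top face of the rim section 'back' (long, on the box's +x side), a white bar 116 x 20 mm and 6 mm thick; the point moves with it: 76 mm above the bench when sprung up, 67 mm when shut.
- rim_back (a joint): how far rim section 'back' has been pressed straight down, m: 0 sprung up, 0.009 snapped shut. It pushes back with about 8 N at the start of its travel, less and less towards half travel (4.5 mm); past that it snaps down by itself and stays. Let go earlier, it springs up again.
- left_top (a point): centre of the top face of the rim section 'left' (short, on the box's +y end), a white bar 76 x 20 mm and 6 mm thick; the point moves with it: 76 mm above the bench when sprung up, 67 mm when shut.
- rim_left (a joint): how far rim section 'left' has been pressed straight down, m: 0 sprung up, 0.009 snapped shut. It pushes back with about 8 N at the start of its travel, less and less towards half travel (4.5 mm); past that it snaps down by itself and stays. Let go earlier, it springs up again.
- right_top (a point): centre of the top face of the rim section 'right' (short, on the box's -y end), a white bar 76 x 20 mm and 6 mm thick; the point moves with it: 76 mm above the bench when sprung up, 67 mm when shut.
- rim_right (a joint): how far rim section 'right' has been pressed straight down, m: 0 sprung up, 0.009 snapped shut. It pushes back with about 8 N at the start of its travel, less and less towards half travel (4.5 mm); past that it snaps down by itself and stays. Let go earlier, it springs up again.
- relay: small black relay with a clear cap, 40 x 28 x 46 mm high, between the boxes; bystander, leave alone. Origin: centre of its underside.
- carton: small cardboard carton, 110 x 80 x 60 mm high; bystander, leave alone. Origin: centre of its underside.
- tape: roll of packing tape lying flat, 100 mm across, 48 mm high; bystander, leave alone. Origin: centre of its underside.
- driver: screwdriver lying on the far side of the bench; bystander, leave alone. Origin: centre of its underside.
- jar: small screw-top jar, 56 mm across, 75 mm high; bystander, leave alone. Origin: centre of its underside.
Things that resemble listed ones, but are neither listed nor needed, are in the scene too. What is shaped like the open_box but green or red is not meant.

How it is judged:
At the end, for the whole second after the job is handed in: All four rim sections are snapped down (pressed more than 7.5 of 9 mm) and stay so with nothing touching them; the box stands level and at rest within 30 mm of where it was, and the other box within 20 mm (value of joint each of rim_front, rim_back, rim_left, rim_right above 0.0075 m and distance of open_box from where it was at the start of the episode below 0.03 m and angle between open_box's own z axis and vertical below 0.05 rad and linear speed of open_box below 0.01 m/s and distance of shut_box from where it was at the start of the episode below 0.02 m).
It fails at once if the box being closed is lifted off the bench, tipped or shoved more than 40 mm (height (world z) of open_box above 0.012 m or angle between open_box's own z axis and vertical above 0.2 rad or distance of open_box from where it was at the start of the episode above 0.04 m).
It fails at once if the box that is already shut is moved more than 20 mm (distance of shut_box from where it was at the start of the episode above 0.02 m).
It fails at once if a bystander is moved more than 20 mm or tipped (distance of any of relay, carton, tape, driver, jar from where it was at the start of the episode above 0.02 m or angle between any of relay, carton, tape, jar's own z axis and vertical above 0.5 rad).
It also fails if it takes over 40 s, if anything falls off the work surface, if the arm or the gripper's body presses on something with over 40 N, if the wrist force passes 120 N, or if a joint passes its speed limit or range.

## Working session

There is one attempt and no reset: what is moved stays moved. The work goes in short steps, each a Python script; the robot and the scene stay as the last script left them, time stands still between calls to the robot, and variables do not carry over. Pictures are saved under pics/ and viewed, and the job is handed in when it is done.

```bash
ls; mkdir -p pics; cat > h.py <<'E'
import numpy as np, cv2
from plant import robot
def snap(n,f):
    d=robot.grab_frame(n); cv2.imwrite(f'pics/{f}.png',d['image'][:,:,::-1]); np.savez(f'{f}.npz',**d); return d
def cloud(d):
    K=np.array([[d['fx'],0,d['cx']],[0,d['fy'],d['cy']],[0,0,1.]])
    h,w=d['range_z'].shape; u,v=np.meshgrid(np.arange(w),np.arange(h))
    p=cv2.undistortPoints(np.stack([u,v],-1).reshape(-1,1,2).astype(float),K,np.array(d['dist_coeffs'])).reshape(h,w,2)
    z=d['range_z']; c=np.dstack([p[...,0]*z,p[...,1]*z,z])
    X=(c-np.array(d['t']))@np.array(d['R']); X[z<=0]=np.nan
    return X
E
python3 - <<'E'
from h import *
for n in('scene','top'): snap(n,n+'0')
s=robot.sense(); print(s['t'],s['tcp_pos'],s['tcp_rot'],s['opening'],robot.nose_length,s['wrist_force'])
a=cv2.imread('pics/top0.png'); b=cv2.imread('pics/scene0.png')
E
```

```text
pics
0.1 [0.2343229  0.63249477 0.24136578] [3.14151610e+00 1.74880339e-03 1.21599713e+00] 0.9962861479887396 0.011 [-0.77692153  0.48923979 -0.27929328]
```

View pics/top0.png

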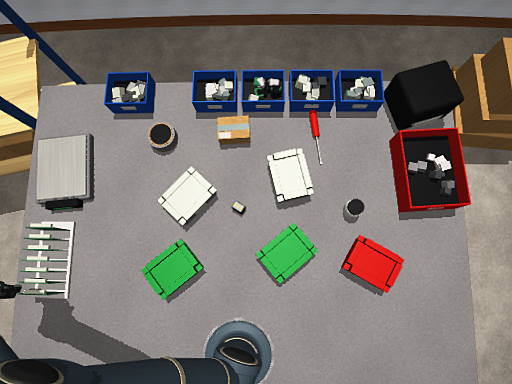

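View pics/scene0.png

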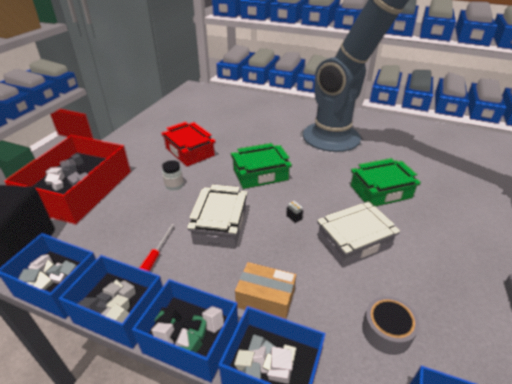

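The two white boxes are at about (187,195) and (290,175) in the top view. In the scene view, the one at (218,210) looks sprung and the one at (358,230) looks flat. I'll check this with depth.

```bash
cat > fit.py <<'E'
from h import *
def fitbox(d,win):
    X=cloud(d); u0,u1,v0,v1=win
    P=X[v0:v1,u0:u1]; I=d['image'][v0:v1,u0:u1].astype(int)
    m=(P[...,2]>.05)&(P[...,2]<.1)
    m=m&np.isfinite(P[...,2])
    q=P[m]
    r=cv2.minAreaRect(q[:,:2].astype(np.float32)*1000)
    return q,r,P
if __name__=='__main__':
    d=dict(np.load('top0.npz'))
    for w in((150,225,160,230),(260,322,140,210)):
        q,r,P=fitbox(d,w); print(len(q),r,q.mean(0),np.percentile(q[:,2],[5,25,50,75,95]))
        v=np.nan_to_num(P[::3,::3,2]*1000).astype(int)
        for l in v: print(' '.join('%3d'%x for x in l))
    X=cloud(d); print(X[384//2:200,230:245:3,2].round(3)[0])
E
python3 fit.py
python3 - <<'E'
import cv2
a=cv2.imread('pics/top0.png')[135:235,145:325]
cv2.imwrite('pics/top0c.png',cv2.resize(a,(792,440),interpolation=2))
E
```

```text
1706 ((511.92919921875, 171.03594970703125), (120.74285888671875, 159.36048889160156), 47.41716384887695) [0.51086592 0.17116654 0.06269327] [0.05796355 0.06082051 0.06272361 0.06462808 0.06741593]
 -5   4   0   0  -3   3  -1  -3  -2   1   0   0  -4  -2  -1   2  -2  -5  -4  -3  -6  -6  -1  -2  -6
 -5  -5  -3  -2  -2  -2  -1  -1   0  -1  -4   1  -4  -1  -2  -3   0  -1  -2  -2  -3  -1  -5   0  -3
 -7  -3   0  -1  -1  -6  -4   0  -4  -3  -6  -4  -3  -4  -1  -2   0   0   0  -2   0   0  -4  -9  -2
 -2  -1  -5   1   0   0  -4  -4   0  -2  -5  -2  -5  63  57   1  -5  -5  -2  -4  -1   1  -4   0   2
  3  -3  -2   0  -1   0  -1  -5  -8  -4  -2   0  67  58  65  65  -2  -6  -2  -3   0  -2  -1  -2   1
 -2   0  -6  -4  -1   0  -2  -3  -5  -3  -3  68  66  65  65  67  62  -5  -5  -1   2  -4   3  -2  -1
 -4   0  -1  -5  -2   2  -2  -1   0   0  65  65  64  63  62  61  63  62  -2  -2  -3  -1  -2   0  -5
 -6   2  -2  -1  -5   2  -4  -3  -4  63  65  62  65  61  61  65  59  68  66  62  -4  -3  -4  -2  -1
 -4  -3   0  -5  -4  -4  -3  -1  63  63  69  61  64  61  62  64  60  60  66  64  -3   3  -3  -1  -1
 -
[... 3055 characters left out ...]
 -6  -6  -3  74  74  61  63  59  61  62  59  64  58  60  57  60   0  -1  -4
  2  -1  -3  -2  -4  68  68  74  62  62  59  62  73  75  74  73  62  61  -1   0  -6
 -3  -4   0  -2   0   0  74  61  71  72  74  70  76  76  73  76  59  60   0  -4  -3
 -2   0   0  -1  -2  -2  62  59  71  75  73  74  68  55  16   0  -2  -1  -6   0  -6
 -2   0  -1   7  -3  -4  65  61  58  27  22  -2  -3  -4  -2   0   0  -1  -2  -3  -3
 -2  -5   0  -6  -3  -2   2  -3   0  -3   0  -7  -2  -5  -3  -3  -3   0  -3  -1  -5
 -5  -2   0  -2   2   0  -5  -3  -3  -2  -2  -6  -1   0   0  -5   0   0  -2  -1  -2
  0  -7  -4  -1   0  -4  -5   0  -1   0   3   0   4  -3  -3  -6  -4  -1  -4   1   0
[-0.    -0.002 -0.001 -0.     0.   ]
```

View pics/top0c.png

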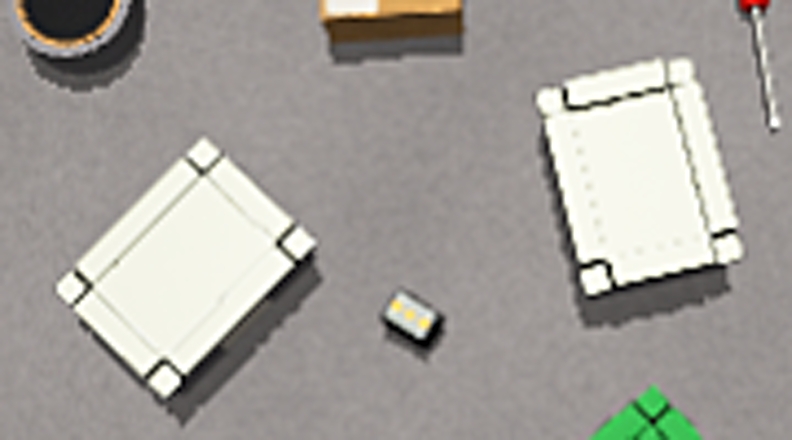

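The right-hand box at world (0.582, -0.167) is the sprung one: its rims read about 73 mm against 64 mm on the other box. Its long axis is 13° from world x. I'll close the fingers, move above it, and check the pose with the wrist camera.

```bash
python3 - <<'E'
from h import *
c=np.array([.582,-.1675]); 
for y in(.231,.231-np.pi,.231+np.pi/2,.231-np.pi/2):
    print(y,robot.inverse_kinematics([*c,.3],[np.pi,0,y]))
robot.grip(0.0)
print(robot.nose_length)
robot.goto([.582,-.1675,.3],[np.pi,0,.231])
s=robot.sense(); print(s['t'],s['tcp_pos'],s['tcp_rot'],s['opening'],s['wrist_force'])
d=snap('wrist','w0'); snap('top','top1')
X=cloud(d); m=(X[...,2]>.068)&(X[...,2]<.1); print(m.sum())
m=(X[...,2]>.05)&(X[...,2]<.1)&(np.hypot(X[...,0]-.582,X[...,1]+.1675)<.13)
print(cv2.minAreaRect(X[m][:,:2].astype(np.float32)*1000), np.nanmedian(X[...,2][X[...,2]<.02]))
E
```

```text
0.231 [-0.42087937  0.39685826  0.86674745  1.66878798 -0.31854949  1.22469751
  0.74813772]
-2.9105926535897932 [-0.55885815  0.48923293  1.1172945   1.67483859 -0.45819417  1.26982223
 -2.25796741]
1.8017963267948967 [-0.32139325  0.36118094  0.71436705  1.66392714 -0.25002087  1.21021309
  2.25179243]
-1.3397963267948965 [-0.45973041  0.41599233  0.93086255  1.67057826 -0.35067613  1.23319543
 -0.79128677]
0.011
3.9333 [ 0.58241867 -0.16635999  0.29977478] [-3.14115065e+00  1.14295041e-04  2.32918765e-01] -0.0022853274807369604 [-0.62052111  0.65882693 -0.41104815]
17374
((583.0361938476562, -171.26992797851562), (161.0599365234375, 120.23627471923828), 13.134556770324707) -0.000513029865349472
```

View pics/w0.png

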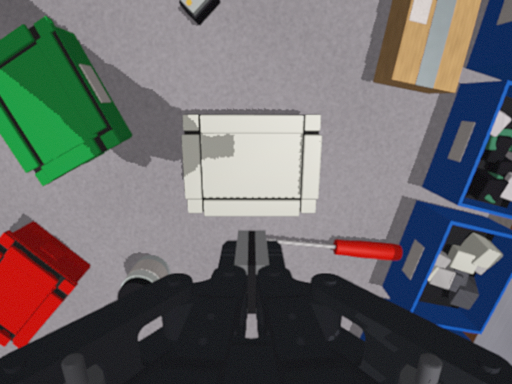

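The whole box is visible in the wrist image, spanning (183–322, 113–216). The pose agrees with the top view to within 4 mm. I'll use the mean and press the first section while watching the force.

```bash
cat > press.py <<'E'
from h import *
c=np.array([.5825,-.1693]); a=.2303
L=np.array([np.cos(a),np.sin(a)]); S=np.array([-np.sin(a),np.cos(a)])
T={'lP':c+.05*S,'lM':c-.05*S,'sP':c+.07*L,'sM':c-.07*L}
def st(tag):
    s=robot.sense(); print(tag,round(s['t'],2),s['tcp_pos'].round(4),s['wrist_force'].round(2))
def press(k,up=True):
    x=T[k]
    robot.move_straight([*x,.100],vel=.15)
    st(k+' above')
    h=robot.move_straight([*x,.080],vel=.03,contact_N=4); st(f'contact {h}')
    h=robot.move_straight([*x,.0775],vel=.02,contact_N=25); st(f'bottom {h}')
    robot.move_straight([*x,.100],vel=.1); st('up')
E
python3 - <<'E'
from press import *
robot.move_straight([*T['lP'],.14],vel=.2)
press('lP')
E
```

```text
lP above 5.43 [ 0.5714 -0.1212  0.1006] [ 0.14 -0.57  0.51]
contact False 6.25 [ 0.571  -0.1207  0.0799] [ 0.22 -0.21  0.02]
bottom False 6.53 [ 0.5715 -0.1208  0.0781] [-1.2   0.33  4.1 ]
up 6.9 [ 0.5714 -0.1205  0.1005] [ 0.26 -0.24  0.5 ]
```

Contact came lower than expected, so I can't tell whether it snapped. I'll press again in small logged steps.

```bash
python3 - <<'E'
from press import *
x=T['lP']
robot.move_straight([*x,.079],vel=.1)
for z in (.078,.077,.076,.075,.074,.073,.072,.071,.070,.069,.068):
    h=robot.move_straight([*x,z],vel=.02,contact_N=25); st(f'{z} {h}')
    if h: break
    f=robot.sense()['wrist_force'][2]
    if f>20: break
robot.move_straight([*x,.100],vel=.1); st('up')
E
```

```text
0.078 False 7.51 [ 0.5711 -0.1207  0.0781] [-0.71  0.45  6.83]
0.077 False 7.76 [ 0.5711 -0.1207  0.078 ] [-2.54  1.69 13.33]
0.076 False 8.01 [ 0.5711 -0.1207  0.0779] [-5.2   2.46 21.04]
up 8.4 [ 0.571  -0.1204  0.0998] [-0.28 -0.2  -0.17]
```

There is a hard stop at TCP 0.078, which puts the tip at 67 mm, the shut height. So this section has snapped. I'll do the other three and then check by depth.

```bash
python3 - <<'E'
from press import *
for k in('sP','lM','sM'): press(k)
robot.move_straight([*(T['sM']),.16],vel=.2)
robot.goto([.50,-.1,.33],[np.pi,0,.231]); st('clear')
d=snap('wrist','w1'); t=snap('top','top2')
for d in (d,t):
    X=cloud(d); b=np.nanmedian(X[...,2][X[...,2]<.02])
    def z(p,r=.006):
        m=np.hypot(X[...,0]-p[0],X[...,1]-p[1])<r; return m.sum(),np.nanmedian(X[m][:,2])-b if m.any() else None
    for k in T: print(k,z(T[k]))
    print('panel',z(c,.03))
    m=(X[...,2]>.05)&(X[...,2]<.1)&(np.hypot(X[...,0]-c[0],X[...,1]-c[1])<.13)
    if m.any(): print(cv2.minAreaRect(X[m][:,:2].astype(np.float32)*1000))
E
```

```text
sP above 9.12 [ 0.6496 -0.1531  0.0992] [-0.1   0.62  0.06]
contact True 9.64 [ 0.6504 -0.153   0.0847] [0.21 0.12 2.49]
bottom False 10.17 [ 0.6504 -0.1531  0.0781] [-2.83  1.91  8.62]
up 10.54 [ 0.6511 -0.1535  0.1008] [-0.77  0.06  0.04]
lM above 11.27 [ 0.5946 -0.217   0.0998] [-0.15  0.03 -0.1 ]
contact False 12.08 [ 0.5938 -0.2181  0.0799] [0.45 0.07 0.3 ]
bottom False 12.36 [ 0.5943 -0.2184  0.0781] [-0.22 -0.18  4.05]
up 12.73 [ 0.5943 -0.218   0.1007] [-0.29 -0.24 -0.69]
sM above 13.46 [ 0.5154 -0.1854  0.1002] [0.31 0.87 0.82]
contact False 14.28 [ 0.5143 -0.1853  0.0799] [ 0.22 -0.5  -0.19]
bottom False 14.55 [ 0.5147 -0.1855  0.0781] [-0.75  0.67  4.45]
up 14.93 [ 0.5146 -0.1852  0.1003] [-0.12  0.69 -0.68]
clear 16.16 [ 0.4992 -0.0998  0.3284] [ 0.5  -0.11 -0.02]
lP (np.int64(101), np.float64(0.06648606223932414))
lM (np.int64(49), np.float64(0.0664319624940935))
sP (np.int64(60), np.float64(0.06634455890925565))
sM (np.int64(56), np.float64(0.06709681019153775))
panel (np.int64(1407), np.float64(0.06392394037141372))
((583.4756469726562, -170.75978088378906), (159.11709594726562, 119.55337524414062), 13.253764152526855)
lP (np.int64(0), None)
lM (np.int64(9), np.float64(0.06897349923871354))
sP (np.int64(0), None)
sM (np.int64(11), np.float64(0.0691905716804921))
panel (np.int64(181), np.float64(0.0660798633431518))
((580.6817626953125, -169.12635803222656), (158.6669158935547, 117.48342895507812), 13.05190372467041)
```

View pics/w1.png

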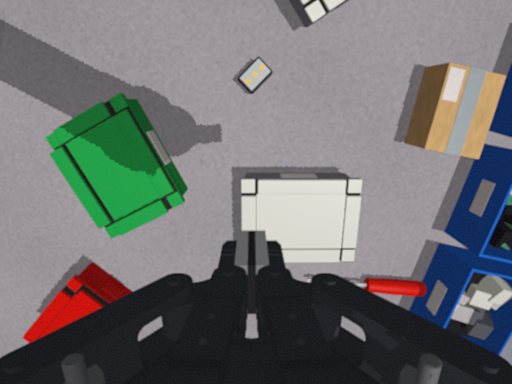

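View pics/top2.png

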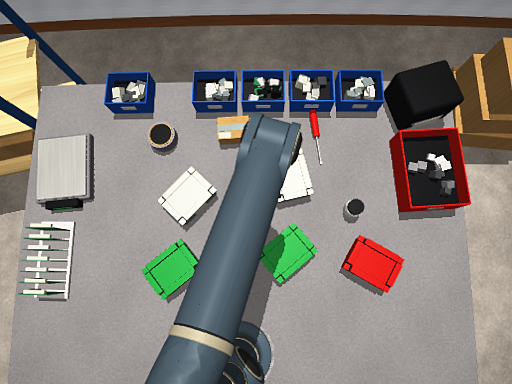

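The wrist image, with the box at (241–361, 178–262), shows all four rims flat at 66.3–67.1 mm and the panel at 63.9 mm. The box hasn't moved and the bystanders look to be in place. Handing in.

```bash
python3 - <<'E'
from h import *
print(robot.close_job()); print(robot.sense()['t'])
E
```

```text
the job is handed in; nothing more can be done
None
the job is handed in; nothing more can be done
```

All four rim sections of the sprung box, the right-hand white one at about (0.583, −0.170), are pressed shut. I used closed fingertips, drew the hand clear, and handed the job in at about 16 s of the 40 s allowed.

- **Rim heights:** the wrist camera's depth reading after the last press puts the four rims at 66.3–67.1 mm and the panel at 63.9 mm. The shut height is 67 mm. The fingertips also met a firm stop at about 67 mm on every section.
- **Box position:** the box moved less than 1 mm and turned about 0.1° between the wrist-camera views before and after. The bystanders in view showed no visible change.
- **Contact detection:** the 4 N contact stop triggered on only one of the four sections; the other three snapped down without it. I pressed the first section again to make sure, up to 21 N.
- **Camera disagreement:** the top camera was partly blocked by the arm at the end and saw only two rims. It read those about 2 mm higher (69 mm, with the panel at 66 mm). The 3 mm gap between rim and panel still matches a shut lid.

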